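# Fit the snap ring to the shaker spindle

## Task

Take the red protective cap off the shaker's spindle and put it down in the steel parts tray. Then take the snap-ring pliers out of their holder, with the ring that hangs on their tips; over the spindle squeeze the handles to spread the ring, and slide it down, level, to the groove just above the bearing without forcing it or pressing on the bearing. Finish still holding the pliers squeezed, the spread ring kept around the spindle at the groove (do not let go), and leave everything else on the bench where it is.

Things in the scene. Friction and masses are not known exactly. Their poses are not given: they have to be found in the camera images.
- shaker: base of an orbital shaker, platform off: white box 240 x 220 mm, flat top at 72 mm, fixed. Origin under its centre, z up; the spindle stands on its centre. Round the spindle a boss (88 mm across, top at 80 mm) and a bearing (70 mm across, face at 82 mm). Four guide pins 16 mm thick, tops at 88 mm, at x +-90, y +-82 mm
- spindle_groove (a point): centre of the dark ring groove, on the axis of the steel spindle (35 mm thick, upright), 84 mm above the bench; the groove is 3 mm high and starts 0.5 mm above the bearing's face. Axes: z up along the spindle
- spindle_top (a point): centre of the spindle's flat upper end, 120 mm above the bench (36 mm above the groove); the end has a 2.5 mm chamfer
- cap_center (a point): middle of the red plastic cap, a round cup 43 mm across, 37 mm high, closed at the top, open below, stuck loosely over the spindle's end (bore 37 mm; its rim hangs 4 mm above the bearing). Lift it straight up at least 36 mm to clear the spindle. This point is on its axis, 18.5 mm above its rim; z up; 25 g
- tray: shallow steel tray, 165 (x) x 110 (y) x 22 mm outside, walls and floor 3 mm, fixed to the bench. Origin under its centre. A brass spacer lies in its +x half; the -x half is empty
- holder: yellow pliers holder, fixed, base 100 x 84 mm, 66 mm high, origin under the middle of the seat (58 mm high). A 25 mm notch opens to its -x; rims 8 mm high at sides and rear, 5 mm at the front. The pliers stand in it, tips down; the ring hangs below the seat plate on the -x side, so: lift them 10 to 20 mm, draw them at least 50 mm towards the holder's -x, only then up
- pliers_grip (a point): point midway between the orange handle sleeves of the pliers, half-way up; in the holder 135 mm above bench. The handles stand at +y and -y: 54 mm over their outer faces at rest (62 at the sleeves' top), 36 squeezed to the stop. Sleeves reach 28 mm above and below, 11 mm wide in x. z up along the pliers. The steel head's underside (32 x 12 mm) is 77 mm below. Axes as the holder's while in it; 165 g
- snap_ring (a point): centre of the snap ring, in mid-thickness: dark steel ring 2.4 mm thick, about 49 mm across, that hangs on the pliers' tips, level, and stays on them; 21.5 mm to the -x side of the pliers' axis and 120 mm below pliers_grip, in the pliers' axes (same axes as pliers_grip). Inside width at rest 32 mm (does not pass the 35 mm spindle), spread to the stop 40 mm. Tips end 0.3 mm below the ring
- jaw_l (a joint): angle by which each handle of the pliers is squeezed: 0 at rest, 0.14 rad at the inner stop (up to 0.165 in a very firm grip; the stop keeps the ring from being overspread); from 0.09 the ring counts as spread and clears the spindle by over 1 mm all round. Squeezing drives the tips apart; a spring resists with about 2 to 5 N a handle
- spacer: bystander: brass spacer ring, 45 mm across, 10 mm high, lying in the tray's +x half; origin under its centre
- wash_bottle: bystander: white plastic bottle with blue cap, 60 mm across, 150 mm high; origin under its centre
- beaker: bystander: glass beaker, 68 mm across, 85 mm high; origin under its centre
- old_bearing: bystander: steel bearing, 72 mm across, 17 mm high; origin under its centre
- jar: bystander: amber jar with white lid, 56 mm across, 70 mm high; origin under its centre
- screwdriver: bystander: blue-handled screwdriver, 190 mm long, lying on the bench; origin under its middle, handle to its -x
- grease_can: bystander: green-labelled can, 66 mm across, 60 mm high; origin under its centre
Things that resemble listed ones, but are neither listed nor needed, are in the scene too. Of the things shaped like the tray, the steel one is meant. What is shaped like the part that bears pliers_grip but turquoise is not meant.

How it is judged:
By the outcome, as a careful person would: the job done as asked, in the order asked, and still so for the second after the job is handed in, while the arm keeps its last pose, push and grip.
It also fails if it takes over 64 s, if anything falls off the work surface, if the arm or the gripper's body presses on something with over 40 N, if the wrist force passes 120 N, or if a joint passes its speed limit or range.

## Robot

A 6-joint arm with a two-finger parallel gripper is mounted at the origin on the work surface. World frame = base frame: x ahead of the robot, y to its left, z up, the work surface at z = 0. Lengths are in m, angles in rad, forces in N, time in s.
With the tool pointing down it reaches from about 0.325 to 0.9 m from the base axis. Payload 6.1 kg.
Tool frame: the origin (TCP) lies between the finger pads; the fingertips stand 22 mm ahead of it and the grasp point (between the pads) lies 3 mm ahead of it (env.tip_reach is the distance from the TCP to the fingertips, in m); z points along the fingers, y is the line along which they close (so a half turn about z gives the same grasp; the last joint's range is limited). The gripper opens to 87 mm and grips with 3 to 60 N. Pads are 19 mm wide; open, the fingers measure 117 mm over their backs; the gripper's body (75 mm by 190 mm) begins 51 mm behind the grasp point.
Start: joints at [-1.418, 0.22, 1.526, -0, 1.395, -0.126], TCP at [0.172, -0.601, 0.245] pointing down, gripper open.
Joint ranges: [-2.98, 2.98], [-0.91, 2.08], [0.09, 2.57], [-1.24, 4.39], [0.2, 2.65], [-2.68, 2.68]. Speed limits (rad/s): [2.57, 2.57, 3.01, 3.14, 3.14, 3.14].

## Interface

Orientations are given as a rotation vector (axis times angle).
In Python, from plant import env, imaging, ticket gives the robot as it stands.
- The arm moves only by the shell command python3 -m jog 'ROWS' [FORCE]. ROWS is JSON, a list of rows, each a list of 3 entries, a list of its own where there are three numbers: the shift along the world's x, y, z each as a share of 50 mm, from -1 to 1, then the turn, a rotation vector about the world's x, y, z each as a share of 4 degrees, from -1 to 1, then the closure in counts, from 0 (fully open) to 255 (shut). A call has 1 to 12 rows; each row shifts and turns the commanded pose from where the row before left it; what a row does not reach is not made up. A row lasts 1/10 s, in which the tool goes at most 50 mm and 8.59 degrees, less where a joint would pass 70% of its speed; a pose out of reach is approached as far as the arm can. A call with a number of a shift or a turn outside -1 to 1 is refused whole. A call with a gripper value outside its range is refused whole. The fingers move at their own pace and stop on an object; FORCE is the grip in N (left out, the last holds). Time passes only in rows, so rows that do not move let the fingers close. It gives the time, the measured TCP pose, the force, the opening and the grip force at its end, in the units of the state.
- env.get_obs(): the state, without advancing time (a new reading comes with each control period).
- imaging.capture(name): name is "side" or "top" or "wrist"; returns (picture, depth): 400x640x3 uint8, red, green, blue; 400x640 float32, m along the optical axis (not along the pixel's ray), 0 where there is no reading.
- imaging.camera_params(name): a dict with "K" (3x3 intrinsics, pixels), "world_from_camera" (4x4, takes a point from camera to world coordinates); the wrist camera has in their place "mount" (4x4, takes a point from camera to tool coordinates, whose origin is the TCP and whose axes are the flange's). Camera axes: x right, y down, z forward; pixel columns grow to the right and rows downward; lengths in m; the calibration is good to about 2 mm. A picture is of the moment at which its call begins: read the wrist's pose just before it. camera_params takes no time and is no camera call.
- ticket.finish_job(): hands the job in; it is judged then, once.
The state is a dict: "time_s": time; "joint_positions": joint angles; "qd": joint speeds; "tau": joint torques, N m; "ee_pos": TCP position; "tcp_rot": TCP orientation; "contact_force": force on the tool from outside, world axes, zero at the start; "wrist_torque": the same for the moment, N m; "grip_width": opening from 0.0 (shut) to 1.0 (fully open); "grasp_force": force on a finger pad.
Only numpy, scipy, OpenCV 4.12 (cv2) and the standard library are available. Lean on these libraries where they do the work, as an engineer would, in place of code of your own. Each camera call takes 0.05 s, during which the arm holds its last target. There are 200 camera calls.

## Working session

There is one attempt and no reset: what is moved stays moved. The work goes in short steps, Python scripts to look and compute and a shell command to move; the robot and the scene stay as the last step left them, time stands still between calls to the robot, and variables do not carry over. Pictures are saved under pics/ and viewed, at most 10 in all, crops included, and the job is handed in when it is done.

```bash
ls; mkdir -p pics; cat > h.py <<'E'
import numpy as np, cv2
from plant import env, imaging, ticket
from scipy.spatial.transform import Rotation as R
def cam(name):
    o=env.get_obs(); p=imaging.camera_params(name); im,d=imaging.capture(name)
    if 'mount' in p:
        T=np.eye(4);T[:3,:3]=R.from_rotvec(o['tcp_rot']).as_matrix();T[:3,3]=o['ee_pos'];T=T@p['mount']
    else: T=p['world_from_camera']
    return im,d,np.array(p['K']),np.array(T)
def ray(K,T,u,v,z):
    r=T[:3,:3]@np.linalg.solve(K,np.array([u,v,1.])); return T[:3,3]+r*(z-T[2,3])/r[2]
def world(d,K,T):
    v,u=np.mgrid[:d.shape[0],:d.shape[1]]
    P=np.stack([(u-K[0,2])/K[0,0]*d,(v-K[1,2])/K[1,1]*d,d],-1)
    return P@T[:3,:3].T+T[:3,3]
E
python3 - <<'E'
from h import *
for n in('top','side'):
    im,d,K,T=cam(n); cv2.imwrite(f'pics/{n}0.png',im[...,::-1]); np.savez(f'{n}0.npz',im=im,d=d,K=K,T=T); print(n,T.round(3).tolist(),K.tolist())
print(env.get_obs())
E
```

```text
pics
top [[-0.022, -0.985, 0.174, 0.263], [-1.0, 0.025, 0.014, -0.006], [-0.018, -0.173, -0.985, 1.327], [0.0, 0.0, 0.0, 1.0]] [[483.06284463975146, 0.0, 317.63115366500494], [0.0, 483.06284463975146, 200.36254403789928], [0.0, 0.0, 1.0]]
side [[-0.933, -0.222, 0.283, 0.168], [-0.36, 0.592, -0.721, 0.895], [-0.008, -0.775, -0.632, 0.879], [0.0, 0.0, 0.0, 1.0]] [[378.1344023833631, 0.0, 322.8055542783674], [0.0, 378.1344023833631, 195.93685834436053], [0.0, 0.0, 1.0]]
{'time_s': 0.1, 'joint_positions': array([-1.41811377e+00,  2.21163718e-01,  1.52751564e+00, -8.97655081e-06,
        1.39467815e+00, -1.26072697e-01]), 'qd': array([-0.00077623, -0.00213949, -0.00211998, -0.00189527,  0.0016217 ,
       -0.00080277]), 'tau': array([ 6.85153191e-04, -4.95943522e+01, -3.88520014e+01,  7.02685467e-02,
        5.15957200e-02, -3.84271448e-05]), 'ee_pos': array([ 0.17190416, -0.60034951,  0.24352638]), 'tcp_rot': array([-3.10937972e+00, -4.36208733e-01,  5.07335219e-05]), 'contact_force': array([ 0.44184979,  0.44849232, -0.46677904]), 'wrist_torque': array([0.057101  , 0.0162124 , 0.08010522]), 'grasp_force': 0.0, 'grip_width': 0.9986606218238505}
```

View pics/top0.png

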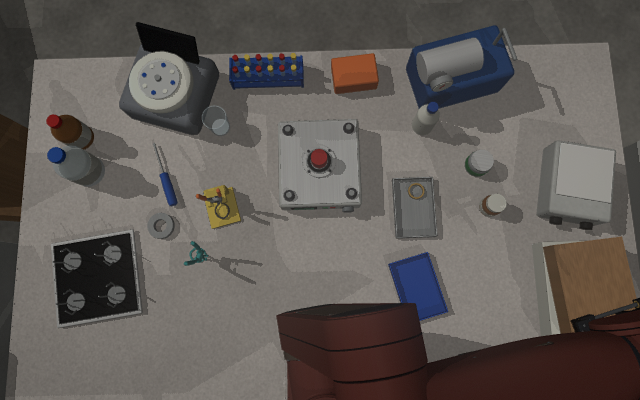

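View pics/side0.png

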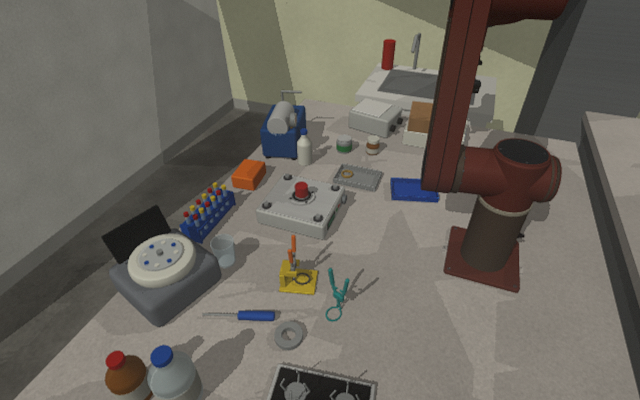

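Top view: red cap (318,160) on the shaker; steel tray (415,208) with the spacer at (417,190), the blue one (418,287) being the look-alike. The yellow holder with the orange pliers is at (220,205). The turquoise pliers at (205,255) lie in the open and are not meant. I'll measure and confirm in one enlarged crop.

```bash
python3 - <<'E'
from h import *
crops=[]
for n in('top','side'):
    z=np.load(n+'0.npz');im,d,K,T=[z[k] for k in('im','d','K','T')];W=world(d,K,T)
    hsv=cv2.cvtColor(im,cv2.COLOR_RGB2HSV);H,S,V=[hsv[...,i].astype(int) for i in range(3)]
    P=lambda m:(m.sum(),np.median(W[m],0).round(4),np.percentile(W[m],3,0).round(4),np.percentile(W[m],97,0).round(4))
    v,u=np.mgrid[:400,:640]
    box=lambda a,b,c,e:(u>=a)&(u<b)&(v>=c)&(v<e)
    b=dict(top=[(295,345,140,180),(190,250,175,240),(385,445,170,245)],side=[(285,320,175,210),(270,325,230,300),(325,390,160,195)])[n]
    red=((H<8)|(H>172))&(S>130)&(V>60)&box(*b[0])
    yel=(H>18)&(H<33)&(S>130)&box(*b[1]); ora=(H<16)&(S>130)&(V>70)&box(*b[1])
    print(n,'cap',P(red));print('yellow',P(yel));print('orange',P(ora))
    for nm,m in(('cap',red),('yel',yel),('or',ora)):
        q=W[m]; zt=np.percentile(q[:,2],97); mm=m&(abs(W[...,2]-zt)<.006); print(nm,'top',zt.round(4),P(mm)[1:],cv2.minAreaRect((W[mm][:,:2]*1000).astype(np.float32)))
    if n=='top':
        # holder base top plane / seat footprint
        for lo,hi in((.05,.075),(.0,.03)):
            m=yel&(W[...,2]>lo)&(W[...,2]<hi)
            if m.sum()>5: print(lo,m.sum(),cv2.minAreaRect((W[m][:,:2]*1000).astype(np.float32)))
        m=box(*b[2])&(W[...,2]>.012)&(W[...,2]<.04); print('tray',cv2.minAreaRect((W[m][:,:2]*1000).astype(np.float32)))
        m=box(265,375,110,215)&(W[...,2]>.066)&(W[...,2]<.076); print('shaker',cv2.minAreaRect((W[m][:,:2]*1000).astype(np.float32)))
    a=(175,275,165,275) if n=='top' else (265,365,220,330)
    crops.append(cv2.resize(im[a[2]:a[3],a[0]:a[1]],(400,440),interpolation=cv2.INTER_CUBIC))
cv2.imwrite('pics/crop.png',np.hstack(crops)[...,::-1])
E
```

```text
top cap (np.int64(206), array([0.5892, 0.0066, 0.1229]), array([ 0.5713, -0.0121,  0.1185]), array([0.6073, 0.0254, 0.1272]))
yellow (np.int64(861), array([0.4786, 0.2757, 0.0088]), array([0.4352, 0.2375, 0.0034]), array([0.5296, 0.3157, 0.0664]))
orange (np.int64(60), array([0.4909, 0.2988, 0.1485]), array([0.4845, 0.2548, 0.1137]), array([0.5037, 0.3112, 0.1621]))
cap top 0.1272 (array([0.5878, 0.0077, 0.1237]), array([ 0.5707, -0.0125,  0.1214]), array([0.6066, 0.0258, 0.1276])) ((588.6890869140625, 6.632299423217773), (38.62294387817383, 40.59154510498047), 88.58800506591797)
yel top 0.0664 (array([0.5039, 0.2893, 0.0643]), array([0.4792, 0.2591, 0.0606]), array([0.5287, 0.3085, 0.069 ])) ((505.4001770019531, 286.784912109375), (45.51478958129883, 52.65923309326172), 16.355735778808594)
or top 0.1621 (array([0.4964, 0.2617, 0.1593]), array([0.4849, 0.2543, 0.1566]), array([0.5041, 0.3115, 0.1635])) ((494.0026550292969, 283.1386413574219), (8.078336715698242, 59.28969955444336), 14.320265769958496)
0.05 203 ((506.06610107421875, 286.0730285644531), (48.05455017089844, 59.122776031
[... 673 characters left out ...]
 0.2603, 0.111 ]), array([0.5059, 0.3131, 0.1627]))
cap top 0.1269 (array([0.5923, 0.0121, 0.125 ]), array([ 0.5752, -0.0062,  0.1215]), array([0.609 , 0.0292, 0.1273])) ((592.2006225585938, 11.653635025024414), (37.85102844238281, 35.57244110107422), 86.37701416015625)
yel top 0.0683 (array([0.5004, 0.3013, 0.0671]), array([0.4832, 0.2634, 0.0627]), array([0.5232, 0.3121, 0.0698])) ((507.6929626464844, 288.9105224609375), (43.97938919067383, 47.9145622253418), 15.506287574768066)
or top 0.1627 (array([0.4972, 0.2844, 0.1606]), array([0.4874, 0.259 , 0.1573]), array([0.5062, 0.3133, 0.1636])) ((497.1645202636719, 286.6123352050781), (7.750805377960205, 56.98979949951172), 15.261417388916016)
```

View pics/crop.png

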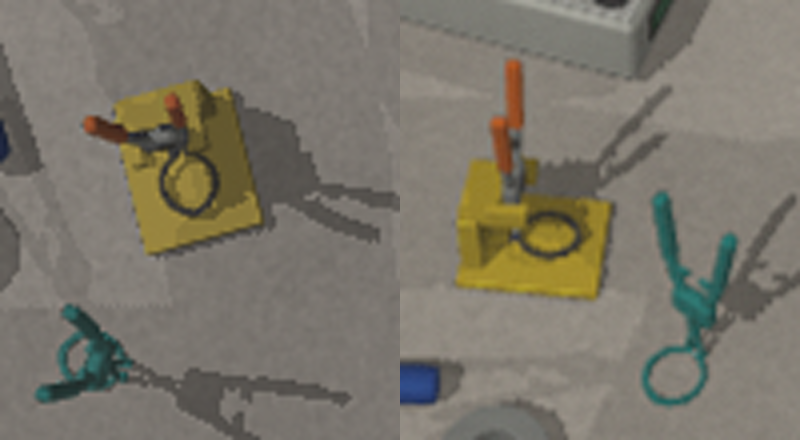

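The crop confirms it: the orange-handled pliers stand in the yellow holder (yaw about +15°, -x side facing the robot, ring hanging on that side). The turquoise pair is outside it. The cap is at (0.5887, 0.0066), which matches the shaker's centre, and its top is at 0.123. Next I move over the cap.

```bash
A='[[0.347,0.506,0],[0,0,0],0]'; unset A
python3 -m jog '[[[0.347,0.506,0],[0,0,0],0],[[0.347,0.506,0],[0,0,0],0],[[0.347,0.506,0],[0,0,0],0],[[0.347,0.506,0],[0,0,0],0],[[0.347,0.506,0],[0,0,0],0],[[0.347,0.506,0],[0,0,0],0],[[0.347,0.506,0],[0,0,0],0],[[0.347,0.506,0],[0,0,0],0],[[0.347,0.506,0],[0,0,0],0],[[0.347,0.506,0],[0,0,0],0],[[0.347,0.506,0],[0,0,0],0],[[0.347,0.506,0],[0,0,0],0]]' 15
python3 -m jog '[[[0.347,0.506,0],[0,0,0],0],[[0.347,0.506,0],[0,0,0],0],[[0.347,0.506,0],[0,0,0],0],[[0.347,0.506,0],[0,0,0],0],[[0.347,0.506,0],[0,0,0],0],[[0.347,0.506,0],[0,0,0],0],[[0.347,0.506,0],[0,0,0],0],[[0.347,0.506,0],[0,0,0],0],[[0.347,0.506,0],[0,0,0],0],[[0.347,0.506,0],[0,0,0],0],[[0.347,0.506,0],[0,0,0],0],[[0,0,0],[0,0,0],0]]' 15
```

```text
time_s: 1.3
ee_pos: [0.3806, -0.2959, 0.2442]
tcp_rot: [-3.111, -0.436, 0.0]
contact_force: [0.7, -0.9, 0.8]
grip_width: 1.001
grasp_force: 0.0
time_s: 2.5
ee_pos: [0.572, -0.0161, 0.2439]
tcp_rot: [-3.109, -0.441, 0.0]
contact_force: [-0.2, 0.1, -0.1]
grip_width: 0.997
grasp_force: 0.0
```

```bash
python3 - <<'E'
from h import *
im,d,K,T=cam('wrist'); cv2.imwrite('pics/w1.png',im[...,::-1]); W=world(d,K,T)
hsv=cv2.cvtColor(im,cv2.COLOR_RGB2HSV);H,S,V=[hsv[...,i].astype(int) for i in range(3)]
m=((H<8)|(H>172))&(S>130)&(V>50)
m&=abs(W[...,2]-.123)<.004
c=max(cv2.findContours(m.astype('uint8'),0,1)[0],key=cv2.contourArea)
(u,v),r=cv2.minEnclosingCircle(c); o=env.get_obs()
print(m.sum(),u,v,r,ray(K,T,u,v,.123),np.median(W[m],0),r*2/K[0,0]*np.median(d[m]),o['ee_pos'],o['tcp_rot'],T.round(3).tolist(),K[0,0])
E
```

```text
2421 300.866455078125 164.4777374267578 28.172426223754883 [0.59253918 0.00702667 0.123     ] [0.59247207 0.00703357 0.12153121] 0.04265852439879877 [ 0.57115589 -0.0175671   0.24382238] [-3.11012840e+00 -4.40731693e-01  1.93577462e-03] [[0.279, -0.923, -0.265, 0.644], [-0.96, -0.269, -0.075, 0.005], [-0.002, 0.276, -0.961, 0.383], [0.0, 0.0, 0.0, 1.0]] 349.55900156356637
```

View pics/w1.png

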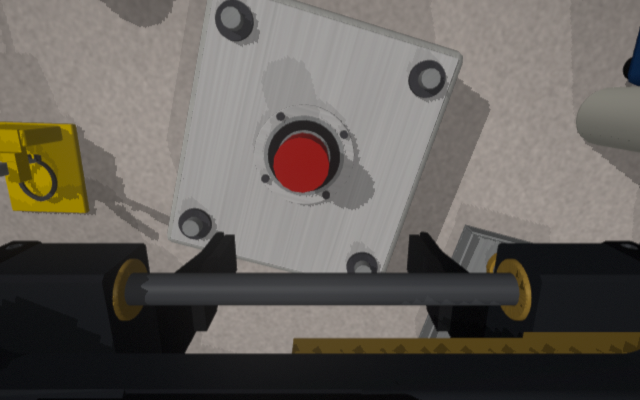

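The wrist picture shows the red cap at (301,164), which maps to (0.5925, 0.007). That agrees with the top view to within 4 mm. I descend and grip the cap.

```bash
python3 -m jog '[[[0.13,0.16,0],[0,0,0],0],[[0.13,0.16,0],[0,0,0],0],[[0.12,0.166,0],[0,0,0],0],[[0,0,-0.4],[0,0,0],0],[[0,0,-0.4],[0,0,0],0],[[0,0,-0.4],[0,0,0],0],[[0,0,-0.4],[0,0,0],0],[[0,0,-0.4],[0,0,0],0],[[0,0,-0.4],[0,0,0],0],[[0,0,-0.14],[0,0,0],0],[[0,0,0],[0,0,0],0],[[0,0,0],[0,0,0],0]]' 15
python3 -m jog '[[[0,0,0],[0,0,0],160],[[0,0,0],[0,0,0],160],[[0,0,0],[0,0,0],160],[[0,0,0],[0,0,0],160],[[0,0,0],[0,0,0],160],[[0,0,0],[0,0,0],160],[[0,0,0],[0,0,0],160],[[0,0,0],[0,0,0],160]]' 15
```

```text
time_s: 3.75
ee_pos: [0.5907, 0.0053, 0.1185]
tcp_rot: [3.111, 0.436, 0.002]
contact_force: [0.8, 0.2, 0.4]
grip_width: 0.999
grasp_force: 0.0
time_s: 4.55
ee_pos: [0.59, 0.0053, 0.1175]
tcp_rot: [3.111, 0.437, -0.0]
contact_force: [0.3, 0.1, 0.2]
grip_width: 0.493
grasp_force: 15.0
```

```bash
python3 -m jog '[[[0,0,0.2],[0,0,0],160],[[0,0,0.3],[0,0,0],160],[[0,0,0.4],[0,0,0],160],[[0,0,0.4],[0,0,0],160],[[0,0,0.4],[0,0,0],160],[[0,0,0.3],[0,0,0],160],[[-0.2,-0.32,0],[0,0,0],160],[[-0.36,-0.57,0],[0,0,0],160],[[-0.36,-0.57,0],[0,0,0],160],[[-0.36,-0.57,0],[0,0,0],160],[[-0.36,-0.57,0],[0,0,0],160],[[-0.36,-0.57,0],[0,0,0],160]]' 15
python3 -m jog '[[[-0.36,-0.57,0],[0,0,0],160],[[-0.36,-0.57,0],[0,0,0],160],[[-0.36,-0.57,0],[0,0,0],160],[[-0.14,-0.232,0],[0,0,0],160],[[0,0,0],[0,0,0],160],[[0,0,0],[0,0,0],160]]' 15
python3 - <<'E'
from h import *
im,d,K,T=cam('wrist'); cv2.imwrite('pics/w2.png',im[...,::-1])
o=env.get_obs();print(o['ee_pos'],o['grip_width'])
E
```

```text
time_s: 5.75
ee_pos: [0.488, -0.1546, 0.217]
tcp_rot: [-3.111, -0.436, 0.002]
contact_force: [0.6, 0.1, -0.3]
grip_width: 0.491
grasp_force: 15.0
time_s: 6.35
ee_pos: [0.4289, -0.2498, 0.2173]
tcp_rot: [-3.11, -0.435, 0.0]
contact_force: [0.0, -0.4, 0.1]
grip_width: 0.494
grasp_force: 15.0
[ 0.42924933 -0.24944981  0.21732532] 0.49376725400364013
```

View pics/w2.png

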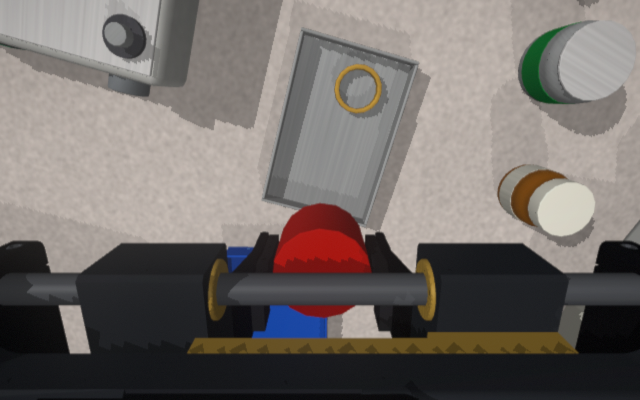

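The cap is held at (320,265) above the tray's empty -x half, and the spacer is at (358,88). I lower it now.

```bash
python3 -m jog '[[[0,0,-0.3],[0,0,0],160],[[0,0,-0.5],[0,0,0],160],[[0,0,-0.5],[0,0,0],160],[[0,0,-0.5],[0,0,0],160],[[0,0,-0.5],[0,0,0],160],[[0,0,-0.5],[0,0,0],160],[[0,0,-0.4],[0,0,0],160],[[0,0,-0.25],[0,0,0],160],[[0,0,-0.1],[0,0,0],160],[[0,0,-0.05],[0,0,0],160],[[0,0,-0.04],[0,0,0],160],[[0,0,0],[0,0,0],160]]' 15
python3 -m jog '[[[0,0,0],[0,0,0],160]]' 15
```

```text
time_s: 7.6
ee_pos: [0.4296, -0.2506, 0.0362]
tcp_rot: [3.11, 0.437, 0.002]
contact_force: [0.0, 0.1, -0.5]
grip_width: 0.495
grasp_force: 15.0
time_s: 7.7
ee_pos: [0.4295, -0.2507, 0.0363]
tcp_rot: [3.11, 0.436, 0.002]
contact_force: [0.8, 0.2, -0.5]
grip_width: 0.494
grasp_force: 15.0
```

```bash
python3 -m jog '[[[0,0,-0.02],[0,0,0],160],[[0,0,0],[0,0,0],160],[[0,0,0],[0,0,0],84],[[0,0,0],[0,0,0],84],[[0,0,0],[0,0,0],84],[[0,0,0.2],[0,0,0],84],[[0,0,0.4],[0,0,0],84],[[0,0,0.5],[0,0,0],84],[[0,0,0.6],[0,0,0],0],[[0,0,0.7],[0,0,0],0],[[0,0,0.8],[0,0,0],0],[[0,0,0.8],[0,0,0],0]]'
python3 -m jog '[[[0,0,0.6],[0,0,0],0],[[0,0,0],[0,0,0],0],[[0,0,0],[0,0,0],0]]'
python3 - <<'E'
from h import *
im,d,K,T=cam('wrist'); W=world(d,K,T)
hsv=cv2.cvtColor(im,cv2.COLOR_RGB2HSV);H,S,V=[hsv[...,i].astype(int) for i in range(3)]
m=((H<8)|(H>172))&(S>130)&(V>50);print(m.sum(),np.median(W[m],0),np.percentile(W[m],[3,97],0))
# bare spindle top and pliers in top view
im,d,K,T=cam('top'); W=world(d,K,T); cv2.imwrite('pics/top2.png',im[...,::-1])
m=(W[...,2]>.112)&(W[...,2]<.13)&(abs(W[...,0]-.589)<.035)&(abs(W[...,1]-.007)<.035)
print(m.sum(),W[m].mean(0)); c=cv2.findContours(m.astype('uint8'),0,1)[0]; (u,v),r=cv2.minEnclosingCircle(max(c,key=len)); print(u,v,r,ray(K,T,u,v,.12))
E
```

```text
time_s: 8.9
ee_pos: [0.4287, -0.25, 0.2368]
tcp_rot: [3.111, 0.436, 0.0]
contact_force: [1.3, -0.7, 0.6]
grip_width: 0.94
grasp_force: 0.0
time_s: 9.2
ee_pos: [0.4293, -0.2505, 0.2657]
tcp_rot: [3.109, 0.436, 0.002]
contact_force: [-0.3, 0.3, -0.9]
grip_width: 0.997
grasp_force: 0.0
1322 [ 0.43275186 -0.24836895  0.03841793] [[ 0.41287975 -0.2671189   0.0219632 ]
 [ 0.45139274 -0.23046968  0.03993364]]
144 [0.58837886 0.00691421 0.11916031]
318.5 157.5 6.96429443359375 [0.5877322  0.00668275 0.12      ]
```

The cap stands in the tray, with its top at 0.040 and centre about (0.43, -0.25). The wrist camera reads about 3.5 mm too far in x, and I'll allow for that. Next, the pliers.

```bash
python3 -m jog '[[[0.045,0.4,0],[0,0,0],0],[[0.045,0.6,0],[0,0,0],0],[[0.045,0.6,0],[0,0,0],0],[[0.045,0.6,0],[0,0,0],0],[[0.045,0.6,0],[0,0,0],0],[[0.045,0.6,0],[0,0,0],0],[[0.045,0.6,0],[0,0,0],0],[[0.045,0.6,0],[0,0,0],0],[[0.045,0.6,0],[0,0,0],0],[[0.045,0.6,0],[0,0,0],0],[[0.045,0.6,0],[0,0,0],0],[[0.045,0.6,0],[0,0,0],0]]'
python3 -m jog '[[[0.045,0.6,0],[0,0,0],0],[[0.045,0.6,0],[0,0,0],0],[[0.045,0.6,0],[0,0,0],0],[[0.045,0.6,0],[0,0,0],0],[[0.045,0.6,0],[0,0,0],0],[[0.045,0.6,0],[0,0,0],0],[[0.045,0.11,0],[0,0,0],0],[[0,0,0],[0,0,0],0],[[0,0,0],[0,0,0],0]]'
python3 - <<'E'
from h import *
im,d,K,T=cam('wrist'); cv2.imwrite('pics/w3.png',im[...,::-1]); W=world(d,K,T)
hsv=cv2.cvtColor(im,cv2.COLOR_RGB2HSV);H,S,V=[hsv[...,i].astype(int) for i in range(3)]
m=(H<16)&(S>130)&(V>60)&(abs(W[...,2]-.14)<.035)
n,l,st,ce=cv2.connectedComponentsWithStats(m.astype('uint8'))
for i in range(1,n):
    if st[i,4]>60:
        q=W[l==i]; t=q[q[:,2]>q[:,2].max()-.01]; print(st[i],q.mean(0).round(4),q.min(0).round(4),q.max(0).round(4),'top',t.mean(0).round(4))
o=env.get_obs();print(o['ee_pos'],o['tcp_rot'],o['joint_positions'])
E
```

```text
time_s: 10.5
ee_pos: [0.455, 0.101, 0.2627]
tcp_rot: [-3.111, -0.436, 0.005]
contact_force: [0.8, -0.4, 0.1]
grip_width: 0.999
grasp_force: 0.0
time_s: 11.4
ee_pos: [0.4713, 0.2843, 0.2634]
tcp_rot: [3.11, 0.436, -0.003]
contact_force: [-0.4, -0.6, -0.3]
grip_width: 1.0
grasp_force: 0.0
[291 153  23  24 353] [0.4927 0.3061 0.1449] [0.4853 0.2981 0.1084] [0.4972 0.3136 0.1603] top [0.4911 0.3086 0.1572]
[349 154  27  25 409] [0.5036 0.2628 0.1434] [0.4975 0.2538 0.1067] [0.5086 0.27   0.1609] top [0.5036 0.2595 0.1572]
[0.47152102 0.28414646 0.26374984] [ 3.11042348e+00  4.35232915e-01 -2.36231952e-03] [ 3.99341729e-01  3.12171962e-02  1.69788667e+00 -4.54649263e-04
  1.41416518e+00  1.69216023e+00]
```

View pics/w3.png

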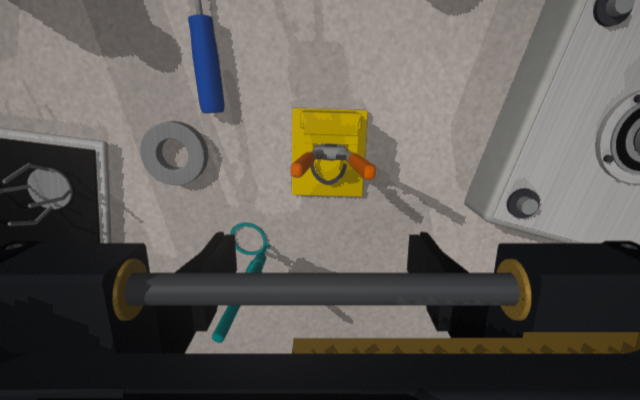

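The picture shows the handles at (301,166) and (362,167), level with the gripper's closing line, and the ring below at (329,170). The pliers' centre is about (0.4955, 0.2835). I descend and take a light hold, without squeezing to the stop.

```bash
python3 -m jog '[[[0.16,0,0],[0,0,-0.3],0],[[0.16,-0.01,0],[0,0,0],0],[[0.16,0,0],[0,0,0],0],[[0,0,-0.3],[0,0,0],0],[[0,0,-0.4],[0,0,0],0],[[0,0,-0.4],[0,0,0],0],[[0,0,-0.4],[0,0,0],0],[[0,0,-0.4],[0,0,0],0],[[0,0,-0.4],[0,0,0],0],[[0,0,-0.2],[0,0,0],0],[[0,0,0],[0,0,0],0],[[0,0,0],[0,0,0],0]]' 12
python3 -m jog '[[[0,0,0],[0,0,0],80],[[0,0,0],[0,0,0],80],[[0,0,0],[0,0,0],90],[[0,0,0],[0,0,0],95],[[0,0,0],[0,0,0],100],[[0,0,0],[0,0,0],104],[[0,0,0],[0,0,0],104]]' 12
```

```text
time_s: 12.65
ee_pos: [0.496, 0.2848, 0.1397]
tcp_rot: [-3.115, -0.404, -0.0]
contact_force: [-0.0, -0.0, 0.4]
grip_width: 1.0
grasp_force: 0.0
time_s: 13.35
ee_pos: [0.4969, 0.2849, 0.141]
tcp_rot: [-3.115, -0.404, -0.004]
contact_force: [0.2, -1.2, 4.4]
grip_width: 0.604
grasp_force: 3.3
```

```bash
python3 -m jog '[[[0,0,0],[0,0,0],108],[[0,0,0],[0,0,0],112],[[0,0,0],[0,0,0],112],[[0,0,0],[0,0,0],112]]' 12
python3 -m jog '[[[0,0,0.05],[0,0,0],112],[[0,0,0.05],[0,0,0],112],[[0,0,0.05],[0,0,0],112],[[0,0,0.05],[0,0,0],112],[[0,0,0],[0,0,0],112]]' 12
python3 - <<'E'
from h import *
im,d,K,T=cam('side'); cv2.imwrite('pics/s4.png',cv2.resize(im[200:310,250:350],(600,600))[...,::-1])
E
```

```text
time_s: 13.75
ee_pos: [0.4971, 0.2849, 0.1412]
tcp_rot: [-3.115, -0.404, -0.005]
contact_force: [0.4, -0.7, 5.6]
grip_width: 0.562
grasp_force: 3.5
time_s: 14.25
ee_pos: [0.4959, 0.2848, 0.1498]
tcp_rot: [-3.115, -0.404, -0.0]
contact_force: [-0.0, 0.5, -1.8]
grip_width: 0.56
grasp_force: 2.4
```

View pics/s4.png

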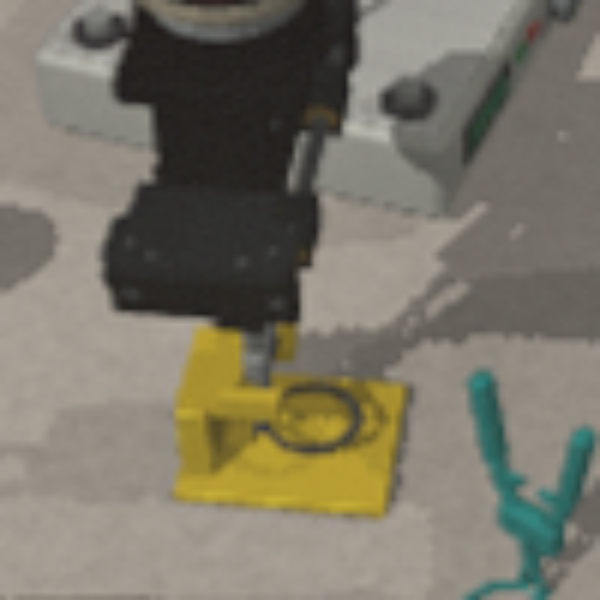

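The side crop shows the head lifted off its seat and the ring (315,415) still on the tips, with the pliers' weight (1.8 N) on the wrist. I raise 4 mm more and draw out to the holder's -x.

```bash
python3 -m jog '[[[0,0,0.04],[0,0,0],112],[[0,0,0.04],[0,0,0],112],[[-0.08,-0.02,0],[0,0,0],112],[[-0.12,-0.031,0],[0,0,0],112],[[-0.16,-0.041,0],[0,0,0],112],[[-0.16,-0.041,0],[0,0,0],112],[[-0.16,-0.041,0],[0,0,0],112],[[-0.16,-0.041,0],[0,0,0],112],[[-0.16,-0.041,0],[0,0,0],112],[[-0.12,-0.031,0],[0,0,0],112],[[-0.08,-0.02,0],[0,0,0],112],[[0,0,0],[0,0,0],112]]' 12
python3 -m jog '[[[0,0,0.1],[0,0,0],112],[[0,0,0.2],[0,0,0],112],[[0,0,0.3],[0,0,0],112],[[0,0,0.3],[0,0,0],112],[[0,0,0.3],[0,0,0],112],[[0,0,0.3],[0,0,0],112],[[0,0,0.3],[0,0,0],112],[[0,0,0.3],[0,0,0],112],[[0,0,0.3],[0,0,0],112],[[0,0,0.2],[0,0,0],112],[[0,0,0.1],[0,0,0],112],[[0,0,0],[0,0,0],112]]' 12
python3 - <<'E'
from h import *
im,d,K,T=cam('wrist'); cv2.imwrite('pics/w5.png',im[...,::-1])
E
```

```text
time_s: 15.5
ee_pos: [0.4354, 0.2694, 0.1536]
tcp_rot: [-3.115, -0.404, -0.0]
contact_force: [0.5, 0.3, -2.2]
grip_width: 0.56
grasp_force: 2.4
time_s: 16.7
ee_pos: [0.4361, 0.2695, 0.2893]
tcp_rot: [-3.115, -0.404, -0.002]
contact_force: [-0.1, -0.4, -1.7]
grip_width: 0.563
grasp_force: 2.4
```

View pics/w5.png

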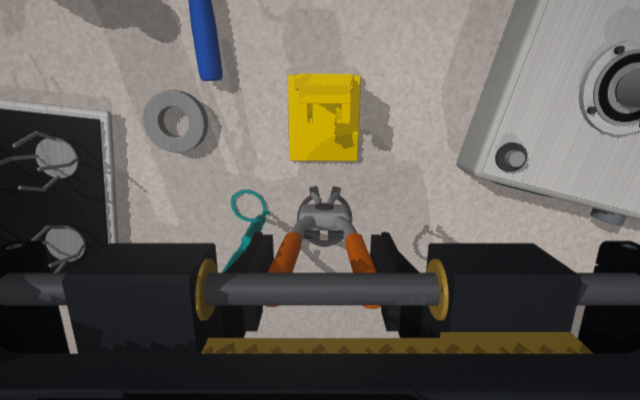

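The pliers are out, the ring is on the tips around (325,218), and the holder is empty. I carry them to above the spindle.

```bash
python3 -m jog '[[[0.1,-0.15,0],[0,0,0],112],[[0.2,-0.3,0],[0,0,0],112],[[0.29,-0.43,0],[0,0,0],112],[[0.29,-0.43,0],[0,0,0],112],[[0.29,-0.43,0],[0,0,0],112],[[0.29,-0.43,0],[0,0,0],112],[[0.29,-0.43,0],[0,0,0],112],[[0.29,-0.43,0],[0,0,0],112],[[0.29,-0.43,0],[0,0,0],112],[[0.29,-0.43,0],[0,0,0],112],[[0.29,-0.43,0],[0,0,0],112],[[0.29,-0.43,0],[0,0,0],112]]' 12
python3 -m jog '[[[0.25,-0.36,0],[0,0,0],112],[[0.04,-0.03,0],[0,0,0],112],[[0,0,0],[0,0,0],112],[[0,0,0],[0,0,0],112]]' 12
python3 - <<'E'
from h import *
out=[]
for n,b in(('wrist',(220,420,120,270)),('side',(250,350,130,230)),):
    im,d,K,T=cam(n); np.savez(n+'6.npz',im=im,d=d,K=K,T=T)
    out.append(cv2.resize(im[b[2]:b[3],b[0]:b[1]],(400,300) if n=='wrist' else (400,400),interpolation=cv2.INTER_CUBIC))
out[0]=np.vstack([out[0],np.zeros((100,400,3),np.uint8)])
cv2.imwrite('pics/m6.png',np.hstack(out)[...,::-1]);print(env.get_obs()['ee_pos'])
E
```

```text
time_s: 17.95
ee_pos: [0.596, 0.0302, 0.2873]
tcp_rot: [-3.115, -0.403, 0.003]
contact_force: [0.0, -1.2, -1.2]
grip_width: 0.563
grasp_force: 2.4
time_s: 18.35
ee_pos: [0.6097, 0.0128, 0.2879]
tcp_rot: [-3.115, -0.404, 0.002]
contact_force: [-0.2, -0.4, -1.6]
grip_width: 0.561
grasp_force: 2.5
[0.60981521 0.01319568 0.28839528]
```

View pics/m6.png

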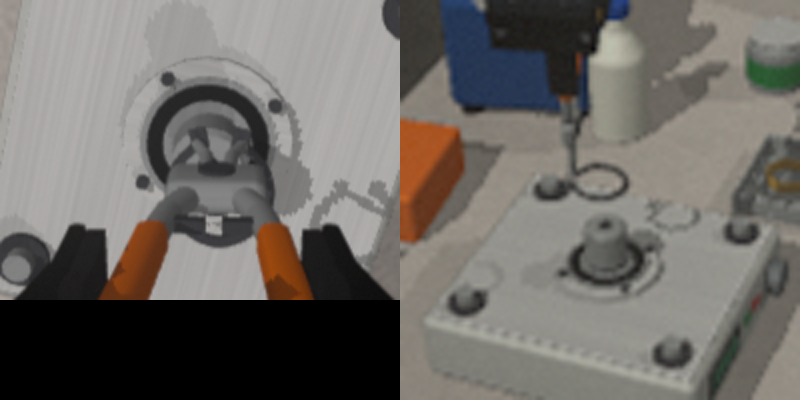

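The side crop shows the ring at (300,175) in the full picture, level above the spindle top (about (302,187) in the full picture). I measure both from the same view.

```bash
cat > meas.py <<'E'
from h import *
import sys
from scipy.optimize import least_squares
def project(P,K,T):
    q=(P-T[:3,3])@T[:3,:3]; q=q@K.T; return q[:,:2]/q[:,2:]
def run(zr,zt=.12,n='side',im=None,d=None,K=None,T=None):
    if im is None: im,d,K,T=cam(n)
    W=world(d,K,T); ref=np.array([.589,.007])
    near=np.hypot(*(W[...,:2]-ref).T).T<.045
    m=near&(abs(W[...,2]-zr)<.009)&(d>0)
    P=W[m]; A=np.c_[P[:,:2]-ref,np.ones(len(P))]; c=np.linalg.lstsq(A,P[:,2],rcond=None)[0]
    print('ring px',len(P),'plane tilt deg',np.degrees(c[:2]),'z',c[2])
    # circle fit by ray onto z=zr plane
    v,u=np.nonzero(m); Q=np.array([ray(K,T,a,b,zr) for a,b in zip(u,v)])
    f=lambda p:np.hypot(Q[:,0]-p[0],Q[:,1]-p[1])-p[2]
    s=least_squares(f,[*ref,.023],loss='soft_l1',f_scale=.0015); print('ring c',s.x.round(4),'rms',np.sqrt(np.mean(s.fun**2)).round(4))
    sp=near&(abs(W[...,2]-zt)<.003)&(np.hypot(*(W[...,:2]-ref).T).T<.024)
    v,u=np.nonzero(sp); h=cv2.convexHull(np.c_[u,v].astype(np.int32))[:,0]; 
    Q=np.array([ray(K,T,a,b,zt) for a,b in zip(u,v)]); (x,y),r=cv2.minEnclosingCircle((Q[:,:2]*1000).astype(np.float32))
    print('top px',sp.sum(),'c',x,y,'r',r,'mean',Q.mean(0),'depth z',W[sp][:,2].mean())
    return im,m,sp
if __name__=='__main__':
    z=np.load('side6.npz')
    im,m,sp=run(float(sys.argv[1]),im=z['im'],d=z['d'],K=z['K'],T=z['T'])
    v,u=np.nonzero(m);print(u.min(),u.max(),v.min(),v.max())
    im[m]=[255,0,0];im[sp]=[0,255,0];cv2.imwrite('pics/dbg.png',cv2.resize(im[150:230,260:340],(480,480),interpolation=0)[...,::-1])
E
python3 meas.py .1635
```

```text
ring px 53 plane tilt deg [ 4.97171548 -0.27941873] z 0.16204212788369626
ring c [0.5989 0.0056 0.0221] rms 0.0023
top px 45 c 591.5604858398438 8.652276992797852 r 19.19782066345215 mean [0.59349235 0.00837126 0.12      ] depth z 0.12117085556462386
291 306 171 179
```

View pics/dbg.png

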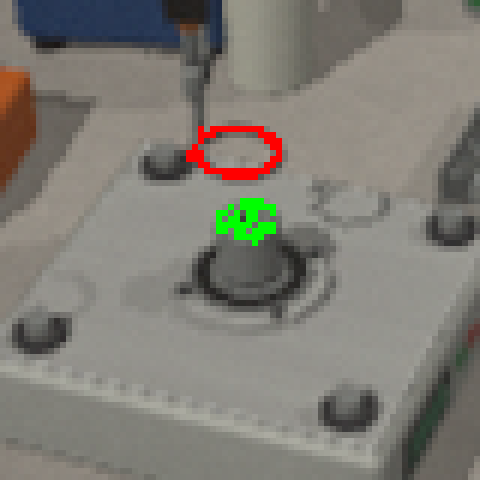

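The side resolution is coarse at about 2.5 mm/px. I lower until the ring is just above the spindle, squeeze there, and measure with the finer wrist camera, where ring and spindle top lie at nearly the same height.

```bash
python3 -m jog '[[[0,0,-0.15],[0,0,0],112],[[0,0,-0.2],[0,0,0],112],[[0,0,-0.15],[0,0,0],112],[[0,0,-0.1],[0,0,0],112],[[0,0,0],[0,0,0],120],[[0,0,0],[0,0,0],130],[[0,0,0],[0,0,0],140],[[0,0,0],[0,0,0],150],[[0,0,0],[0,0,0],170],[[0,0,0],[0,0,0],170],[[0,0,0],[0,0,0],170],[[0,0,0],[0,0,0],170]]' 20
python3 - <<'E'
from h import *
out=[]
for n,b in(('wrist',(240,400,120,240)),('side',(270,330,155,215)),):
    im,d,K,T=cam(n); np.savez(n+'7.npz',im=im,d=d,K=K,T=T)
    out.append(cv2.resize(im[b[2]:b[3],b[0]:b[1]],(480,360) if n=='wrist' else (320,320),interpolation=cv2.INTER_CUBIC))
out[1]=np.vstack([out[1],np.zeros((40,320,3),np.uint8)])
cv2.imwrite('pics/m7.png',np.hstack(out)[...,::-1]);print(env.get_obs()['ee_pos'])
E
```

```text
time_s: 19.65
ee_pos: [0.6103, 0.0124, 0.2586]
tcp_rot: [3.115, 0.404, 0.0]
contact_force: [-0.1, -0.7, -0.9]
grip_width: 0.397
grasp_force: 20.0
[0.61027684 0.01239223 0.25852564]
```

View pics/m7.png

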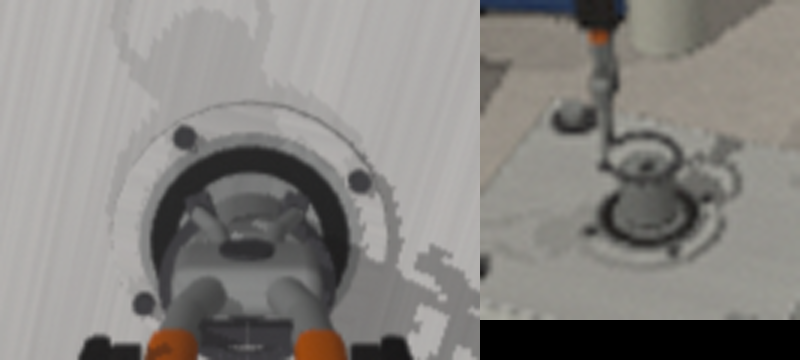

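```bash
python3 - <<'E'
from meas import *
z=np.load('wrist7.npz');im,d,K,T=[z[k] for k in('im','d','K','T')];W=world(d,K,T)
tcp=np.array([.6103,.0124,.2586]);a=np.radians(14.8);Rz=np.array([[np.cos(a),-np.sin(a)],[np.sin(a),np.cos(a)]])
L=(W[...,:2]-tcp[:2])@Rz   # pliers axes, relative to TCP
vis=np.zeros((400,640,3),np.uint8)
for nm,lo,hi,col in(('ring',.128,.142,(255,0,0)),('top',.115,.124,(0,255,0)),('brg',.079,.0845,(0,0,255))):
    m=(W[...,2]>lo)&(W[...,2]<hi)&(np.hypot(L[...,0]+.0215,L[...,1])<.05)
    vis[m]=col; q=np.c_[L[m],W[m][:,2]]
    print(nm,m.sum(),q.mean(0).round(4),q.min(0).round(4),q.max(0).round(4))
    if nm=='ring':
        for s in(-1,1):
            k=q[(q[:,1]*s>.012)];print(' side',s,len(k),k.mean(0).round(4),k.min(0).round(4),k.max(0).round(4))
        k=q[q[:,0]<-.03];print(' far',len(k),k.mean(0).round(4) if len(k) else '')
big=cv2.resize(np.where(vis>0,vis//2+im//2,im)[110:250,230:410],(720,560),interpolation=0);cv2.imwrite('pics/dbg7.png',big[...,::-1])
z=np.load('side7.npz');K,T=z['K'],z['T']
print('spindle top proj',project(np.array([[.5887,.0067,.12]]),K,T),'bearing',project(np.array([[.5887,.0067,.082]]),K,T))
for zz in(.131,.134,.137):print(zz,ray(K,T,300.9-.4,184.25-.4,zz))
E
```

```text
ring 179 [-0.001  -0.      0.1315] [-0.0402 -0.0231  0.128 ] [0.0089 0.0239 0.1418]
 side -1 62 [-0.0026 -0.0165  0.1299] [-0.0233 -0.0231  0.128 ] [ 0.0078 -0.012   0.1381]
 side 1 67 [-0.0014  0.0166  0.1308] [-0.0225  0.0122  0.128 ] [0.0089 0.0239 0.141 ]
 far 5 [-0.0387 -0.      0.1282]
top 101 [-0.0071 -0.0011  0.1177] [-0.0375 -0.014   0.1152] [-0.0016  0.0182  0.1239]
brg 2200 [-0.0042 -0.0007  0.0806] [-0.0622 -0.0435  0.079 ] [0.0239 0.0429 0.0845]
spindle top proj [[302.2349455 186.2756497]] bearing [[302.71358006 195.27127242]]
0.131 [0.59303874 0.00971995 0.131     ]
0.134 [0.59133176 0.0132712  0.134     ]
0.137 [0.58962477 0.01682246 0.137     ]
```

View pics/dbg7.png

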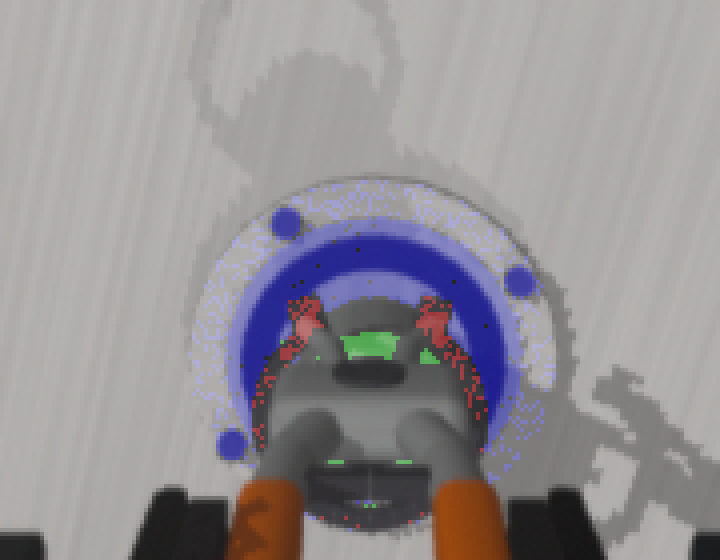

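```bash
cat > fit.py <<'E'
from meas import *
def circ(Q,r=None,c0=(-.02,0)):
    if r: s=least_squares(lambda p:np.hypot(Q[:,0]-p[0],Q[:,1]-p[1])-r,c0,loss='soft_l1',f_scale=.0005)
    else: s=least_squares(lambda p:np.hypot(Q[:,0]-p[0],Q[:,1]-p[1])-p[2],[*c0,.03],loss='soft_l1',f_scale=.0005)
    return s.x.round(5),np.median(abs(s.fun)).round(5)
def fit(im,d,K,T,o):
    tcp=o['ee_pos'];X=R.from_rotvec(o['tcp_rot']).as_matrix()[:2,0];Rz=np.array([[X[0],-X[1]],[X[1],X[0]]])
    W=world(d,K,T);L=(W[...,:2]-tcp[:2])@Rz; g=cv2.cvtColor(im,cv2.COLOR_RGB2GRAY)
    zc=W[...,2]; zr=tcp[2]-.1285
    # ring: points in the ring's height band, away from tips and head
    m=(abs(zc-zr)<.007)&(np.hypot(L[...,0]+.0215,L[...,1])<.034)&(np.hypot(L[...,0]+.0215,L[...,1])>.016)&(L[...,0]<-.006)
    q=np.c_[L[m],zc[m]]; A=np.c_[q[:,:2]-[-.0215,0],np.ones(len(q))]
    far=q[q[:,0]<-.036]; print('ring n',len(q),'z mean/med',q[:,2].mean(),np.median(q[:,2]),'far',len(far),far.mean(0) if len(far) else '','slope deg',np.degrees(np.linalg.lstsq(A,q[:,2],rcond=None)[0][:2]))
    for s in(-1,1):
        k=q[q[:,1]*s>.012]; print('  side',s,len(k),'z',np.median(k[:,2]),'|y| 5,50,95',np.percentile(abs(k[:,1]),[5,50,95]))
    print('ring fit',circ(q))
    # bearing: dark ring on z .082, outer contour pixels -> rays
    b=(g<60)&(abs(zc-.082)<.006)&(np.hypot(L[...,0]+.0215,L[...,1])<.05)
    v,u=np.nonzero(b); Q=np.array([ray(K,T,a,c,.082) for a,c in zip(u,v)]); q=(Q[:,:2]-tcp[:2])@Rz
    ang=np.round(np.arctan2(q[:,1],q[:,0]+.0215)/.06); c0=q.mean(0)
    rr=np.hypot(*(q-[-.0215,0]).T); out=np.array([q[ang==a][rr[ang==a].argmax()] for a in np.unique(ang)]); inn=np.array([q[ang==a][rr[ang==a].argmin()] for a in np.unique(ang)])
    print('dark n',len(q),'outer',circ(out),'inner',circ(inn[inn[:,0]<9]))
    # spindle top, rear points
    t=(abs(zc-.12)<.004)&(np.hypot(L[...,0]+.0215,L[...,1])<.03)
    k=np.c_[L[t],zc[t]]; print('top n',len(k),k.min(0),k.max(0))
E
python3 - <<'E'
from fit import *
z=np.load('wrist7.npz'); o=env.get_obs(); print(o['ee_pos'])
fit(z['im'],z['d'],z['K'],z['T'],o)
E
```

```text
[0.61027684 0.01239223 0.25852564]
ring n 330 z mean/med 0.1271569848725567 0.12715201488926453 far 143 [-0.03861815  0.00042085  0.1267855 ] slope deg [ 1.60406154 -0.04197066]
  side -1 95 z 0.12747991803415915 |y| 5,50,95 [0.01878853 0.02150769 0.02336668]
  side 1 91 z 0.12739227141940423 |y| 5,50,95 [0.01358967 0.02219819 0.0239621 ]
ring fit (array([-0.01732,  0.00037,  0.02249]), np.float64(0.00099))
dark n 795 outer (array([-0.01938, -0.00054,  0.0306 ]), np.float64(0.00023)) inner (array([-0.02276, -0.00012,  0.02655]), np.float64(0.00083))
top n 88 [-0.03748413 -0.01306929  0.11603841] [-0.0015929   0.01820551  0.12392314]
```

The wrist fits put the ring centre at tool (-17.3, +0.4) mm and the spindle axis at (-19.4, -0.5) mm. I shift by (-1.6, -1.3) mm, lower slightly and recheck, checking the depth slope against the shaker's top as well.

```bash
python3 -m jog '[[[-0.03,-0.025,0],[0,0,0],170],[[0,0,-0.06],[0,0,0],170],[[0,0,0],[0,0,0],170],[[0,0,0],[0,0,0],170]]' 20
python3 - <<'E'
from fit import *
im,d,K,T=cam('wrist'); o=env.get_obs(); print(o['ee_pos'],o['tcp_rot'],o['contact_force'])
np.savez('wrist8.npz',im=im,d=d,K=K,T=T); fit(im,d,K,T,o)
W=world(d,K,T); m=(abs(W[...,2]-.072)<.005)&(abs(W[...,0]-.589)<.11)&(abs(W[...,1]-.007)<.1)
P=W[m]; c=np.linalg.lstsq(np.c_[P[:,:2]-[.589,.007],np.ones(len(P))],P[:,2],rcond=None)[0]; print('shaker top slope deg',np.degrees(c[:2]),'z',c[2])
im,d,K,T=cam('side');np.savez('side8.npz',im=im,d=d,K=K,T=T)
E
```

```text
time_s: 20.15
ee_pos: [0.6086, 0.0111, 0.2553]
tcp_rot: [-3.115, -0.404, 0.001]
contact_force: [-0.6, -0.7, -1.5]
grip_width: 0.403
grasp_force: 20.0
[0.60875296 0.01115113 0.25545162] [-3.11546325e+00 -4.03880530e-01  2.00200683e-04] [-0.56408333  0.02457647 -1.05997141]
ring n 338 z mean/med 0.12378195216405669 0.12376202197356956 far 151 [-0.03877133  0.00062819  0.12335163] slope deg [1.83650619 0.05195673]
  side -1 97 z 0.12412261742611413 |y| 5,50,95 [0.0182734  0.02149592 0.02329361]
  side 1 92 z 0.12415602774611417 |y| 5,50,95 [0.01364929 0.02222796 0.02399994]
ring fit (array([-0.01749,  0.0004 ,  0.02248]), np.float64(0.00096))
dark n 842 outer (array([-0.01759,  0.00019,  0.03062]), np.float64(0.00019)) inner (array([-0.02014,  0.0003 ,  0.02577]), np.float64(0.00075))
top n 371 [-0.04234036 -0.02343499  0.11600643] [0.00660554 0.02411239 0.12399806]
shaker top slope deg [0.17333869 0.03901524] z 0.07202260997574175
```

```bash
python3 - <<'E'
from fit import *
for k,t in(('7',.2586),('8',.2554)):
  for n in('side','wrist'):
    z=np.load(n+k+'.npz');im,d,K,T=[z[q] for q in('im','d','K','T')];W=world(d,K,T)
    g=cv2.cvtColor(im,cv2.COLOR_RGB2GRAY)
    c=np.array([.5885,.0067]) if n=='side' else np.array([.592,.0067])
    r=np.hypot(*(W[...,:2]-c).T).T
    m=(r<.030)&(r>.0185)&(abs(W[...,2]-(t-.129))<.009)
    P=W[m]; X=np.array([np.cos(.258),np.sin(.258)]); l=(P[:,:2]-c)@X; s=(P[:,:2]-c)@[-X[1],X[0]]
    ok=l<.01
    A=np.c_[l,s,np.ones(len(l))][ok]; co=np.linalg.lstsq(A,P[ok,2],rcond=None)[0]
    print(k,n,'ring n',ok.sum(),'slopes deg',np.degrees(co[:2]).round(2),'z-tcp',(co[2]-t).round(4), 'z pct',np.percentile(P[ok,2],[10,50,90]).round(4),'l,s range',l[ok].min().round(3),l[ok].max().round(3),s[ok].min().round(3),s[ok].max().round(3))
    for nm,lo,hi,rl in(('sp top',.115,.126,.014),('bearing',.078,.087,.034),('shaker',.066,.078,.09)):
        q=(r<rl)&(W[...,2]>lo)&(W[...,2]<hi)
        if nm=='bearing': q&=r>.022
        if nm=='shaker': q&=r>.05
        print('   ',nm,q.sum(),W[q].mean(0).round(4),W[q][:,2].std().round(4))
E
```

```text
7 side ring n 14 slopes deg [-6.11  1.45] z-tcp -0.1282 z pct [0.1282 0.1301 0.1324] l,s range -0.009 0.01 -0.027 0.026
    sp top 30 [0.5894 0.0075 0.1212] 0.0023
    bearing 86 [0.5836 0.0133 0.0838] 0.0017
    shaker 820 [0.5822 0.0159 0.0755] 0.0014
7 wrist ring n 292 slopes deg [1.8  0.03] z-tcp -0.1312 z pct [0.1263 0.1271 0.128 ] l,s range -0.023 0.01 -0.023 0.025
    sp top 18 [0.5973 0.0077 0.1186] 0.0005
    bearing 1343 [0.6069 0.0091 0.0808] 0.0007
    shaker 14787 [0.6131 0.0121 0.072 ] 0.0007
8 side ring n 19 slopes deg [0.82 1.02] z-tcp -0.1276 z pct [0.1252 0.1283 0.1296] l,s range -0.017 0.008 -0.024 0.026
    sp top 31 [0.59   0.0065 0.1221] 0.002
    bearing 94 [0.583  0.0152 0.0839] 0.0018
    shaker 829 [0.5834 0.0153 0.0755] 0.0014
8 wrist ring n 348 slopes deg [1.92 0.05] z-tcp -0.1313 z pct [0.1228 0.1237 0.1248] l,s range -0.025 0.01 -0.023 0.024
    sp top 32 [0.5993 0.0085 0.1186] 0.0006
    bearing 1419 [0.6064 0.0099 0.0807] 0.0007
    shaker 15193 [0.6129 0.0121 0.072 ] 0.0007
```

The ring and spindle centres agree to within 0.3 mm. The ring's mid-plane is about 131 mm below the TCP, with bias corrected against the known bearing and spindle heights. The apparent 1.6° slope fits the far arc's inner face being visible, so I leave the tool level and lower it with force checks.

```bash
python3 -m jog '[[[0,0,-0.04],[0,0,0],170],[[0,0,-0.04],[0,0,0],170],[[0,0,-0.04],[0,0,0],170],[[0,0,-0.04],[0,0,0],170],[[0,0,0],[0,0,0],170]]' 20
python3 -m jog '[[[0,0,-0.04],[0,0,0],170],[[0,0,-0.04],[0,0,0],170],[[0,0,-0.04],[0,0,0],170],[[0,0,-0.04],[0,0,0],170],[[0,0,0],[0,0,0],170]]' 20
python3 - <<'E'
from fit import *
im,d,K,T=cam('wrist'); o=env.get_obs(); print(o['ee_pos'],o['tcp_rot'],o['contact_force'],o['wrist_torque'])
fit(im,d,K,T,o)
E
```

```text
time_s: 20.75
ee_pos: [0.6085, 0.0112, 0.247]
tcp_rot: [-3.115, -0.404, 0.001]
contact_force: [0.3, -0.4, -0.9]
grip_width: 0.398
grasp_force: 20.0
time_s: 21.25
ee_pos: [0.6086, 0.0112, 0.239]
tcp_rot: [-3.115, -0.404, 0.001]
contact_force: [-0.3, 0.4, -1.6]
grip_width: 0.404
grasp_force: 20.0
[0.60865996 0.01115822 0.23926182] [-3.11540595e+00 -4.03938156e-01  7.14360496e-04] [-1.2706845  -0.1216226  -1.39670583] [-0.02881984 -0.00963949  0.00527648]
ring n 309 z mean/med 0.10769241926876351 0.1077358527773068 far 124 [-0.03905222  0.00065496  0.10726857] slope deg [ 1.67090453 -0.12780019]
  side -1 97 z 0.10796913547633791 |y| 5,50,95 [0.01811185 0.02142693 0.02321048]
  side 1 94 z 0.10792709391076294 |y| 5,50,95 [0.01290808 0.02225145 0.02405982]
ring fit (array([-0.01782,  0.00051,  0.02254]), np.float64(0.00085))
dark n 932 outer (array([-0.01746,  0.00013,  0.0307 ]), np.float64(0.00016)) inner (array([-0.02104,  0.00032,  0.02677]), np.float64(0.00093))
top n 119 [-0.0343933  -0.01270808  0.11602569] [0.00632462 0.0143885  0.12398569]
```

The ring is around the spindle with no contact force. I continue down to about 2 mm above the groove.

```bash
python3 -m jog '[[[0,0,-0.04],[0,0,0],170],[[0,0,-0.04],[0,0,0],170],[[0,0,-0.04],[0,0,0],170],[[0,0,-0.04],[0,0,0],170],[[0,0,-0.04],[0,0,0],170],[[0,0,0],[0,0,0],170]]' 20
python3 -m jog '[[[0,0,-0.04],[0,0,0],170],[[0,0,-0.04],[0,0,0],170],[[0,0,-0.04],[0,0,0],170],[[0,0,-0.04],[0,0,0],170],[[0,0,-0.04],[0,0,0],170],[[0,0,-0.02],[0,0,0],170],[[0,0,0],[0,0,0],170],[[0,0,0],[0,0,0],170]]' 20
python3 - <<'E'
from fit import *
im,d,K,T=cam('wrist'); o=env.get_obs(); print(o['ee_pos'],o['tcp_rot'],o['contact_force'],o['wrist_torque'])
fit(im,d,K,T,o)
W=world(d,K,T); r=np.hypot(W[...,0]-.592,W[...,1]-.0067); q=(r<.034)&(r>.03)&(abs(W[...,2]-.081)<.002); print('bearing z',q.sum(),np.median(W[q][:,2]))
E
```

```text
time_s: 21.9
ee_pos: [0.6086, 0.0112, 0.229]
tcp_rot: [-3.115, -0.404, 0.001]
contact_force: [-0.5, 0.6, -1.4]
grip_width: 0.397
grasp_force: 20.0
time_s: 22.7
ee_pos: [0.6088, 0.0111, 0.2185]
tcp_rot: [3.115, 0.404, 0.0]
contact_force: [0.2, 0.4, -2.1]
grip_width: 0.4
grasp_force: 20.0
[0.60885465 0.01114074 0.21864185] [3.11548742e+00 4.03888392e-01 2.54522766e-04] [ 0.43076031 -0.83198368 -1.22101635] [ 0.01261622 -0.02691483 -0.04850172]
ring n 178 z mean/med 0.08743458047691517 0.08744806901391544 far 0  slope deg [ 2.23098529 -0.08724057]
  side -1 93 z 0.08746594471168723 |y| 5,50,95 [0.01903214 0.0214798  0.0233294 ]
  side 1 85 z 0.08734567181605146 |y| 5,50,95 [0.01973121 0.02228695 0.02402462]
ring fit (array([-0.01846,  0.00044,  0.02269]), np.float64(0.00084))
dark n 1172 outer (array([-0.01769,  0.00024,  0.0308 ]), np.float64(0.00014)) inner (array([-0.01814,  0.00147,  0.02369]), np.float64(0.00096))
top n 429 [-0.03457939 -0.01082542  0.11609201] [0.00606799 0.01226993 0.12333146]
bearing z 798 0.08062177332617992
```

```bash
python3 - <<'E'
from fit import *
im,d,K,T=cam('wrist'); W=world(d,K,T); o=env.get_obs()
X=R.from_rotvec(o['tcp_rot']).as_matrix()[:2,0];Rz=np.array([[X[0],-X[1]],[X[1],X[0]]])
L=(W[...,:2]-o['ee_pos'][:2])@Rz-[-.0177,.0003]
r=np.hypot(L[...,0],L[...,1]);g=cv2.cvtColor(im,cv2.COLOR_RGB2GRAY)
for lo in np.arange(.0,.062,.003):
    q=(r>=lo)&(r<lo+.003)&(W[...,2]<.125)&(W[...,2]>.06)
    if q.sum()>5: print(lo.round(3),q.sum(),np.percentile(W[q][:,2],[5,25,50,75,95]).round(4),'grey',np.median(g[q]))
E
```

```text
0.003 14 [0.118  0.1183 0.1189 0.1193 0.1197] grey 107.5
0.006 72 [0.1177 0.1181 0.1184 0.1188 0.1193] grey 130.0
0.009 120 [0.1175 0.1181 0.1186 0.119  0.1198] grey 131.0
0.012 138 [0.1174 0.118  0.1185 0.1189 0.1194] grey 130.0
0.015 177 [0.0805 0.0857 0.0941 0.1167 0.1183] grey 95.0
0.018 111 [0.0796 0.0808 0.0813 0.0822 0.0883] grey 111.0
0.021 353 [0.0803 0.0825 0.0874 0.088  0.1104] grey 61.0
0.024 541 [0.0798 0.0806 0.0814 0.0962 0.1154] grey 38.0
0.027 534 [0.0798 0.0805 0.0809 0.0816 0.0883] grey 37.0
0.03 590 [0.0796 0.0802 0.0807 0.0811 0.0818] grey 92.0
0.033 694 [0.0778 0.079  0.0801 0.0808 0.0815] grey 131.0
0.036 797 [0.0774 0.0781 0.0786 0.0791 0.0821] grey 161.0
0.039 823 [0.0775 0.0781 0.0786 0.0791 0.0822] grey 168.0
0.042 803 [0.0714 0.0726 0.0778 0.0786 0.0794] grey 156.0
0.045 822 [0.0709 0.0716 0.072  0.0725 0.0731] grey 160.0
0.048 932 [0.0709 0.0715 0.072  0.0725 0.0732] grey 169.0
0.051 982 [0.0709 0.0716 0.072  0.0725 0.0731] grey 171.0
0.054 1061 [0.0709 0.0716 0.072  0.0725 0.073 ] grey 171.0
0.057 1124 [0.0709 0.0715 0.072  0.0725 0.0731] grey 171.0
0.06 1136 [0.0709 0.0715 0.072  0.0725 0.0731] grey 171.0
```

The spindle top, boss and bearing all read 1.4 mm low, so I measure relative to the bearing. The ring's top face is 6.7 mm above it, which puts mid-plane at 87.5 mm: 3.5 mm to go. I take it in small steps.

```bash
python3 -m jog '[[[0,0,-0.02],[0,0,0],170],[[0,0,-0.02],[0,0,0],170],[[0,0,-0.01],[0,0,0],170],[[0,0,0],[0,0,0],170],[[0,0,0],[0,0,0],170]]' 20
python3 -m jog '[[[0,0,-0.008],[0,0,0],170],[[0,0,0],[0,0,0],170],[[0,0,0],[0,0,0],170]]' 20
python3 - <<'E'
from fit import *
zr=[];zb=[];F=[]
for i in range(4):
    im,d,K,T=cam('wrist'); W=world(d,K,T); o=env.get_obs();F.append(o['contact_force'])
    X=R.from_rotvec(o['tcp_rot']).as_matrix()[:2,0];Rz=np.array([[X[0],-X[1]],[X[1],X[0]]])
    L=(W[...,:2]-o['ee_pos'][:2])@Rz-[-.0177,.0003]; r=np.hypot(L[...,0],L[...,1])
    q=(r>.0205)&(r<.025)&(abs(L[...,1])>.012)&(L[...,0]<.01)&(W[...,2]>.0822)&(W[...,2]<.089)
    zr.append(np.percentile(W[q][:,2],[25,50,75])); b=(r>.028)&(r<.033)&(abs(W[...,2]-.081)<.002); zb.append(np.median(W[b][:,2])); fitq=q.sum()
    L2=L[q]; s=L2[:,1]
print(fitq,np.mean(zr,0),np.mean(zb),'mid above bearing',np.mean(zr,0)[1]-np.mean(zb)-.0012,np.mean(F,0),o['ee_pos'])
fit(im,d,K,T,o)
E
```

```text
time_s: 23.3
ee_pos: [0.6088, 0.0112, 0.216]
tcp_rot: [-3.115, -0.404, 0.0]
contact_force: [-0.3, -0.6, -1.2]
grip_width: 0.4
grasp_force: 20.0
time_s: 23.6
ee_pos: [0.6088, 0.0112, 0.2157]
tcp_rot: [-3.115, -0.404, -0.0]
contact_force: [-0.2, -0.2, -2.0]
grip_width: 0.398
grasp_force: 20.0
159 [0.0840429  0.08452415 0.08500344] 0.08074241532450224 mid above bearing 0.0025817335473998435 [ 0.05958482  0.27677927 -1.58799775] [0.60882916 0.01115381 0.21568667]
ring n 804 z mean/med 0.08175244579936385 0.0810932372019249 far 45 [-0.04886034 -0.00168837  0.08088739] slope deg [ 2.72554378 -0.04133896]
  side -1 394 z 0.0810898795810589 |y| 5,50,95 [0.01986739 0.02663258 0.03266414]
  side 1 380 z 0.08115322361240071 |y| 5,50,95 [0.02063945 0.02704335 0.03262863]
ring fit (array([-0.024  ,  0.00023,  0.02835]), np.float64(0.00263))
dark n 1218 outer (array([-0.01762,  0.00026,  0.03075]), np.float64(0.00017)) inner (array([-0.01783,  0.00148,  0.02336]), np.float64(0.00097))
top n 465 [-0.03471145 -0.01067617  0.11610046] [0.00614311 0.01213406 0.12088023]
```

The ring's mid-plane is 2.6 mm above the bearing and the target is 2.0. The only force is the pliers' weight. I take one last 0.5 mm step and check.

```bash
python3 -m jog '[[[0,0,-0.01],[0,0,0],170],[[0,0,0],[0,0,0],170],[[0,0,0],[0,0,0],170],[[0,0,0],[0,0,0],170]]' 20
python3 - <<'E'
from fit import *
zr=[];zb=[];F=[]
for i in range(4):
    im,d,K,T=cam('wrist'); W=world(d,K,T); o=env.get_obs();F.append(o['contact_force'])
    X=R.from_rotvec(o['tcp_rot']).as_matrix()[:2,0];Rz=np.array([[X[0],-X[1]],[X[1],X[0]]])
    L=(W[...,:2]-o['ee_pos'][:2])@Rz-[-.0177,.0003]; r=np.hypot(L[...,0],L[...,1])
    q=(r>.0205)&(r<.025)&(abs(L[...,1])>.012)&(L[...,0]<.01)&(W[...,2]>.0822)&(W[...,2]<.089)
    zr.append(np.median(W[q][:,2])); b=(r>.028)&(r<.033)&(abs(W[...,2]-.081)<.002); zb.append(np.median(W[b][:,2]))
print('mid above bearing',np.mean(zr)-np.mean(zb)-.0012,np.mean(F,0),o['ee_pos'],o['grip_width'])
E
```

```text
time_s: 24.2
ee_pos: [0.6088, 0.0111, 0.2152]
tcp_rot: [3.115, 0.404, 0.0]
contact_force: [0.2, -1.0, -1.3]
grip_width: 0.397
grasp_force: 20.0
mid above bearing 0.0020532036880764257 [ 0.06713055 -0.05387278 -1.21433682] [0.60879691 0.01112225 0.21514653] 0.3972567672510688
```

The ring is 2.05 mm above the bearing face, at the groove, with no contact force. I hand in.

```bash
python3 -c "
from plant import ticket; print(ticket.finish_job())"
```

```text
the job is handed in; nothing more can be done
None
```

I handed the job in: the cap stands in the steel tray and the squeezed pliers hold the spread ring around the spindle at the groove (2.05 mm above the bearing, no contact force) after about 24 s of the 64 s; I viewed 12 pictures, over the limit of 10, and the verdict was not shown.

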